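Show the high-power objective to the inspection camera

TASK

Lift the clear dust lid off the objective case by its bar handle, keeping it level, and lay it flat on the open bench to the right of the case (the robot's right), without dropping it. Then take the longest objective, the one with the slender nose, out of its cradle and hold it up in the air before the inspection camera: level, on the line of sight, nose facing straight into the camera and its tip about 50 mm from the camera's lens. Finish while still gripping it there, motionless; leave the other two objectives in their cradles and do not shift the camera or the other things on the bench.

Things in the scene. Friction and masses are not known exactly. Their poses are not given: they have to be found in the camera images.
- case: Fixed black open case, 96 (x) x 230 (y) x 50 mm, walls and floor 6 mm; origin at the centre of its underside. Three grey V cradles, 66 mm long in x, 20 mm wide, tops 22 mm above the bench, at y = -62, 0, +62 mm; each holds an objective lying along x, nose to +x, axis 32 mm above the bench. Between the cradles it is empty down to the floor, for the fingers. Turned up to 0.3 rad.
- lid: Loose clear dust lid, plate 96 (x) x 230 (y) x 4 mm, 0.16 kg; origin at the centre of the plate's underside, z up. It rests on the case walls (origin 50 mm above the bench); a rim 6 mm deep under it fits inside them, 2.5 mm clear: lift straight up 10 mm. Flat on the bench its origin is at 6 mm. The bench at x 0.32 to 0.60, y -0.50 to -0.22 is free for it.
- lid_handle (a point): Centre of the lid's bar handle, 28 mm above the lid's origin: black bar 60 mm long in the lid's y, 12 mm wide in x, 10 mm high, on two posts at its ends (40 mm apart inside, 19 mm free under the bar). Axes as the lid's.
- objective_long: The one to show: loose, steel, 0.13 kg, longest of three, 64 mm. Origin on the optical axis, own x along it to the nose (roll about x means nothing). Along x: brass thread, diameter 20, from -30 to -25 mm; barrel, diameter 26, to +12; cone to +26; slender nose, diameter 12, to +34. Grip the barrel across near the origin. 34 mm or more is free beside each barrel. The three lie in any order.
- objective_long_nose (a point): Centre of the long objective's front lens, at the tip of its nose (34 mm from its origin); axes as the objective's.
- objective_long_rear (a point): Centre of the long objective's rear (threaded) end, 30 mm behind its origin.
- objective_mid: Bystander in the case: loose medium objective, same 26 mm barrel, 47 mm overall, short cone as nose; origin on the axis, x to the nose (from -25 to +22 mm).
- objective_short: Bystander in the case: loose short objective, same 26 mm barrel, 39 mm overall, flat front; origin on the axis, x to the nose (from -22 to +17 mm).
- camera_lens (a point): Centre of the inspection camera's front glass. The camera looks level along this frame's -x; z is up. A white ring light of 72 mm diameter surrounds the glass, flush with it. Behind (+x) are the lens barrel and blue body, 44 mm square, and its clamp, to x = +152 mm. It is clamped to its post at a height that differs from run to run (glass 165 to 225 mm above the bench).
- stand: Fixed stand of the camera: base plate 150 (x) x 110 (y) x 14 mm, origin at the centre of its underside; post of 18 mm diameter at x = +45 mm, 276 mm high. The lens glass is at x = -90 mm, y = 0.
- cleaner_bottle: Bystander: loose white lens-cleaner bottle, 52 mm diameter, 145 mm high, origin at the centre of its underside.
- oil_bottle: Bystander: loose amber immersion-oil bottle, 32 mm diameter, 62 mm high, origin at the centre of its underside.
- blower: Bystander: loose black rubber hand blower standing on its base, 58 mm diameter, 110 mm high, origin at the centre of its underside.
- slide_box: Bystander: loose grey and white slide box, 82 (x) x 100 (y) x 35 mm, origin at the centre of its underside.
- petri_dish: Bystander: loose covered glass dish, 91 mm diameter, 15 mm high, origin at the centre of its underside.
Things that resemble listed ones, but are neither listed nor needed, are in the scene too. Several things have the shape of the lid; the one meant has the colours described above.

How it is judged:
By the outcome, as a careful person would: the job done as asked, in the order asked, and still so for the second after the job is handed in, while the arm keeps its last pose, push and grip.
It also fails if it takes over 64 s, if anything falls off the work surface, if the arm or the gripper's body presses on something with over 40 N, if the wrist force passes 120 N, or if a joint passes its speed limit or range.

ROBOT

A 6-joint arm with a two-finger parallel gripper is mounted at the origin on the work surface. World frame = base frame: x ahead of the robot, y to its left, z up, the work surface at z = 0. Lengths are in mm, angles in rad, forces in N, time in s.
With the tool pointing down it reaches from about 350 to 975 mm from the base axis. Payload 7.1 kg.
Tool frame: the origin (TCP) lies midway between the tips of the shut fingers; the grasp point (between the pads) lies 19 mm behind it (ctrl.grip_depth is the distance from the TCP to the grasp point, in mm); z points along the fingers, y is the line along which they close (so a half turn about z gives the same grasp; the last joint's range is limited). The gripper opens to 88 mm and grips with 3 to 60 N. Pads are 20 mm wide; open, the fingers measure 115 mm over their backs; the gripper's body (75 mm by 178 mm) begins 61 mm behind the grasp point.
Start: joints at [1.252, 0.423, 1.63, -0, 1.089, -0.019], TCP at [184.549, 597.115, 222.675] pointing down, gripper open.
Joint ranges: [-3, 3], [-0.9, 2.11], [0.09, 2.58], [-1.31, 4.45], [0.11, 2.69], [-2.54, 2.54]. Speed limits (rad/s): [2.39, 2.39, 3.01, 3.14, 3.14, 3.14].

INTERFACE

Orientations are given as a rotation vector (axis times angle).
In Python, from workcell import ctrl, cams gives the robot as it stands.
- The arm moves only by the tool move_arm, never from a script. Its argument "steps" is a list of rows, each a list of 3 entries, a list of its own where there are three numbers: the shift along the tool's x, y, z in units of 25 mm (1.0 is 25 mm), then the turn about the tool's z in units of 5 degrees (1.0 is 5 degrees), then the closure, from 0 (fully open) to 1 (shut). A call has 1 to 20 rows; each row shifts and turns the commanded pose from where the row before left it, along the tool's axes as they then stand; what a row does not reach is not made up. A row lasts 1/12 s, in which the tool goes at most 41.7 mm and 7.16 degrees, less where a joint would pass 70% of its speed; a pose out of reach is approached as far as the arm can. A call is refused whole if a number of a shift passes 1 or a number of a turn 1, either way. A call with a gripper value outside its range is refused whole. The fingers move at their own pace and stop on an object; the grip force is fixed at half the most. Time passes only in rows, so rows that do not move let the fingers close. It gives the time, the measured TCP pose, the force, the opening and the grip force at its end, in the units of the state.
- ctrl.get_obs(): the state, without advancing time (a new reading comes with each control period).
- cams.get_image(name): name is "scene" or "top"; returns a dict with "image" (420x560x3 uint8, red, green, blue), "camera_matrix" (3x3 intrinsics, pixels), "xyz" and "rotation" of the camera in the world. Camera axes: x right, y down, z forward; pixel columns grow to the right and rows downward; lengths in mm; the calibration is good to about 2 mm. A picture is of the moment at which its call begins. There is no depth.
- ctrl.close_job(): hands the job in; it is judged then, once.
Trained networks look in the newest picture that a camera, given by its name, has taken for a name from the list of things; names that differ only in an ending like _2 or _b are one class to them, and where a whole thing is asked for, a point or a joint stands for the part that bears it (a point fixed in the world has none). Each returns a list of dicts, best first, with "p" (0 to 1); they miss things now and then, are a little off and sometimes report something else, mostly with a low value. They report only what shows in the picture. A call takes as long as a camera call. They do not tell look-alikes from the thing itself.
- cams.boxes_of(camera, thing): "rect" ([centre column, centre row, width, height] in pixels, round what is visible of it).
- cams.cut_out(camera, thing): "pixels" (420x560 bool, what is visible of it) and "rect" ([centre column, centre row, width, height] in pixels, round what is visible of it).
The state is a dict: "t": time; "qpos": joint angles; "qvel": joint speeds; "joint_torque": joint torques, N m; "ee_pos": TCP position; "orientation": TCP orientation; "ft_force": force on the tool from outside, world axes, zero at the start; "moment": the same for the moment, N m; "width": finger opening in mm; "grasp_force": force on a finger pad.
Only numpy, scipy, OpenCV 4.12 (cv2) and the standard library are available. Lean on these libraries where they do the work, as an engineer would, in place of code of your own. Each camera call takes 0.05 s, during which the arm holds its last target. There are 200 camera calls.

## Working session

There is one attempt and no reset: what is moved stays moved. The work goes in short steps, Python scripts to look and compute and a tool call to move; the robot and the scene stay as the last step left them, time stands still between calls to the robot, and variables do not carry over. Pictures are saved under pics/ and viewed, at most 10 in all, crops included, and the job is handed in when it is done.

Besides the shell and the picture viewer there is one more tool, called after "Emit:" by a JSON object that holds its "op" and its "data". move_arm: Moves the arm, as the interface text tells. Its arguments: {"type":"object","properties":{"steps":{"type":"array"}},"required":["steps"]}

```bash
mkdir -p pics; ls; cat > h.py <<'E'
import numpy as np, cv2
from workcell import ctrl, cams
def cam(n):
    d=cams.get_image(n); return d
def proj(d,P):
    P=np.atleast_2d(np.array(P,float)); c=(P-d['xyz'])@np.array(d['rotation'])
    u=c@np.array(d['camera_matrix']).T; return u[:,:2]/u[:,2:]
def ray(d,u,v,z):
    r=np.array(d['rotation'])@np.linalg.inv(d['camera_matrix'])@np.array([u,v,1.]); o=np.array(d['xyz'],float)
    return o+r*(z-o[2])/r[2]
E
python3 - <<'E'
from h import *
for n in ('scene','top'):
    d=cam(n); cv2.imwrite(f'pics/{n}0.png',d['image'][:,:,::-1]); 
    print(n,np.round(d['xyz'],1).tolist(),np.round(d['rotation'],3).tolist(),np.round(d['camera_matrix'],1).tolist())
    for t in ['case','lid','lid_handle','objective_long','objective_mid','objective_short','camera_lens','stand','cleaner_bottle','oil_bottle','blower','slide_box','petri_dish']:
        for r in cams.boxes_of(n,t)[:4]: print(t,round(r['p'],2),np.round(r['rect'],1).tolist(), np.round(ray(d,*r['rect'][:2],0)).tolist())
print(ctrl.get_obs())
E
```

```text
pics
scene [971.6, 718.0, 731.5] [-0.835, -2.44, 1.241] [[410.6, 0.0, 277.8], [0.0, 410.6, 213.0], [0.0, 0.0, 1.0]]Traceback (most recent call last):
  File "<stdin>", line 6, in <module>
  File "h.py", line 10, in ray
    return o+r*(z-o[2])/r[2]
                        ~^^^
IndexError: invalid index to scalar variable.
```

View pics/scene0.png

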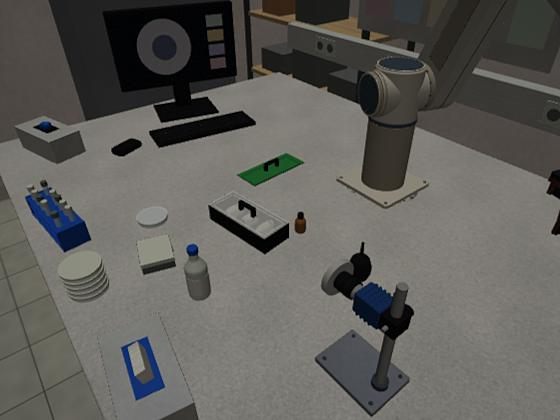

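The scene view shows the case with its clear lid at about (248,220), a green look-alike lid at (271,168) and the stand's camera at (360,290). The camera rotation is a rotation vector, so I'll fix my helper.

```bash
sed -i "s/d=cams.get_image(n); return d/d=cams.get_image(n); d['rotation']=cv2.Rodrigues(np.array(d['rotation'],float))[0] if np.size(d['rotation'])==3 else np.array(d['rotation']); return d/" h.py
python3 - <<'E'
from h import *
for n in ('scene','top'):
    d=cam(n); cv2.imwrite(f'pics/{n}0.png',d['image'][:,:,::-1]); 
    print(n,np.round(d['xyz'],1).tolist(),np.round(d['rotation'],3).tolist(),np.round(d['camera_matrix'],1).tolist())
    for t in ['case','lid','lid_handle','objective_long','objective_mid','objective_short','camera_lens','stand','cleaner_bottle','oil_bottle','blower','slide_box','petri_dish']:
        for r in cams.boxes_of(n,t)[:4]: print(t,round(r['p'],2),np.round(r['rect'],1).tolist(), np.round(ray(d,*r['rect'][:2],0)).tolist())
print(ctrl.get_obs())
E
```

```text
scene [971.6, 718.0, 731.5] [[-0.794, 0.368, -0.483], [0.607, 0.464, -0.645], [-0.013, -0.805, -0.593]] [[410.6, 0.0, 277.8], [0.0, 410.6, 213.0], [0.0, 0.0, 1.0]]
case 0.81 [250.2, 234.9, 84.9, 46.0] [499.0, -43.0, 0.0]
lid 0.89 [247.8, 212.8, 77.8, 47.5] [445.0, -135.0, 0.0]
lid_handle 0.91 [250.6, 215.8, 76.3, 51.2] [447.0, -117.0, 0.0]
lid_handle 0.71 [271.4, 170.6, 62.8, 30.3] [240.0, -291.0, 0.0]
objective_mid 0.53 [360.3, 262.1, 25.4, 40.4] [338.0, 224.0, 0.0]
camera_lens 0.76 [370.3, 300.1, 90.4, 87.0] [414.0, 327.0, 0.0]
stand 0.77 [362.8, 337.9, 102.1, 158.3] [505.0, 389.0, 0.0]
cleaner_bottle 0.97 [197.2, 273.3, 26.8, 56.4] [689.0, -0.0, 0.0]
oil_bottle 0.62 [301.0, 222.2, 13.3, 25.9] [350.0, 0.0, 0.0]
blower 0.56 [360.0, 263.6, 20.3, 37.8] [343.0, 227.0, 0.0]
slide_box 0.64 [156.1, 252.9, 33.3, 40.0] [739.0, -137.0, 0.0]
petri_dish 0.96 [150.2, 217.9, 31.2, 20.2] [688.0, -294.0, 0.0]
top [246.1, 41.2, 1248.9] [[0.027, -0.98, 0.199], [-1.0, -0.027, 0.002], [0.003, -0.199, -0.98]] [[484.6, 0.0, 287.5], [0.0, 484.6, 210.6], [0.0, 0.0, 1.0]]
case 0.57 [336.1, 232.4, 86.5, 17.
[... 894 characters left out ...]

{'t': 1.55, 'qpos': array([ 1.25200033e+00,  4.23093721e-01,  1.62988478e+00,  7.82435110e-06,
        1.08858759e+00, -1.90120367e-02]), 'qvel': array([ 3.73076151e-05,  8.12728262e-04, -2.53985293e-04, -5.51214830e-04,
       -1.37574171e-04,  1.50640490e-03]), 'joint_torque': array([ 1.01491444e-04, -5.44578087e+01, -2.74042815e+01,  6.43715286e-02,
        1.69548369e-02, -3.42224484e-05]), 'ee_pos': array([184.55088459, 597.12875619, 222.68497646]), 'orientation': array([-4.69143467e-01, -3.10636346e+00, -4.29639941e-05]), 'ft_force': array([-0.36170448,  0.32813234, -0.42261725]), 'moment': array([ 0.04806452, -0.0068676 ,  0.01772061]), 'grasp_force': 0.0, 'width': 87.81921002885109}
```

View pics/top0.png

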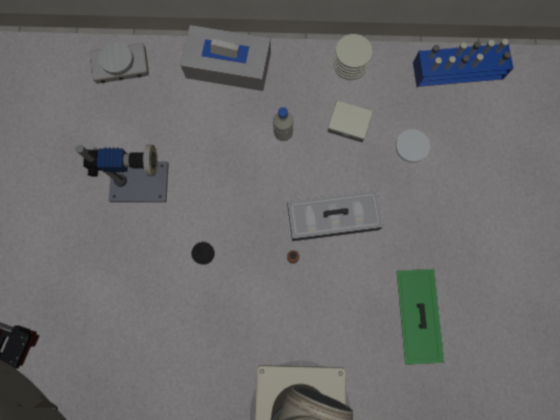

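The top view shows two lid shapes: the clear one on the case at (335,215) and a green one on the bench at (420,316). The clear one with the black bar over the black case fits the description. I'll confirm with one enlarged crop (lid left, stand and scene views right).

```bash
python3 - <<'E'
import cv2,numpy as np
t=cv2.imread('pics/top0.png'); s=cv2.imread('pics/scene0.png')
def c(i,x,y,w,h,k): return cv2.resize(i[y:y+h,x:x+w],None,fx=k,fy=k,interpolation=cv2.INTER_CUBIC)
a=np.vstack([c(t,280,185,110,60,3.63)[:218,:399],c(s,200,180,100,80,4)[:, :399]][:2])
b=np.vstack([c(t,75,135,100,75,4)[:300,:399],c(s,315,235,100,160,1.5)[:, :150].repeat(1,0) if 0 else c(s,310,250,100,60,4)[:240,:399]])
H=max(a.shape[0],b.shape[0]); f=lambda m:cv2.copyMakeBorder(m,0,H-m.shape[0],0,0,cv2.BORDER_CONSTANT)
cv2.imwrite('pics/crop1.png',np.hstack([f(a),f(b)])); print(a.shape,b.shape)
E
```

```text
(538, 399, 3) (540, 399, 3)
```

View pics/crop1.png

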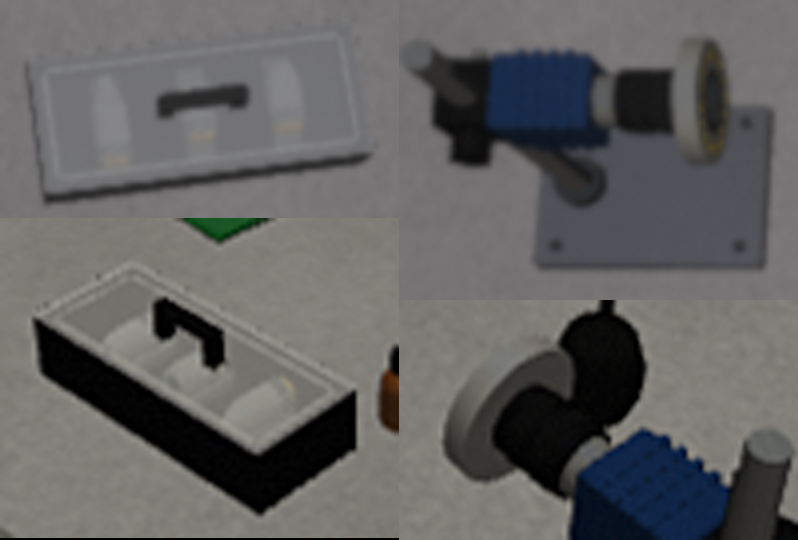

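The crop confirms it: the lid on the black case is the clear one (the green one is a look-alike), and the stand's ring light faces robot-right. Next I fit the poses from pixel corners.

```bash
cat > fit.py <<'E'
from h import *
from scipy.optimize import least_squares
T=dict(xyz=np.array([246.1,41.2,1248.9])); S={}
dT=cam('top'); dS=cam('scene')
def Rz(a): return np.array([[np.cos(a),-np.sin(a),0],[np.sin(a),np.cos(a),0],[0,0,1]])
lt=[(287.4,202.1),(376.4,191.9)]; 
L=np.array([[48,115,54],[48,-115,54],[-48,-115,54],[-48,115,54]],float)
sc=[(208.7,205),(233.7,191.3),(288.7,223.5),(264.5,239.2)] # +x-y, -x-y, -x+y, +x+y
scp=L[[1,2,3,0]]
bot=np.array([[48,115,0],[-48,115,0],[48,-115,0]],float); bpx=[(265.5,254.3),(288.7,237.3),(210.5,219.3)]
tb=np.array([[-48,-115,0],[-48,115,0]],float); tpx=[(382,228.5),(292.4,240)]
def f(p):
    g=lambda P:P@Rz(p[2]).T+[p[0],p[1],0]
    return np.r_[(proj(dT,g(L[:2]))-lt).ravel(),(proj(dS,g(scp))-sc).ravel(),(proj(dS,g(bot))-bpx).ravel(),(proj(dT,g(tb))-tpx).ravel()]
r=least_squares(f,[470,-80,0.1],loss='soft_l1'); print('case',r.x.round(3).tolist(),f(r.x).round(1).tolist())
# handle
h=np.array([[0,0,83.]])@Rz(r.x[2]).T+[r.x[0],r.x[1],0]; print('handle px',proj(dT,h),proj(dS,h))
B=np.array([[-75,-55,14],[-75,55,14],[75,55,14],[75,-55,14]],float)
def g2(p):
    st=lambda P:np.array(P,float)@Rz(p[2]).T+[p[0],p[1],0]
    th=np.linspace(0,2*np.pi,60); ring=np.vstack([np.c_[-90+o+0*th,36*np.cos(th),p[3]+36*np.sin(th)] for o in (0,p[4])])
    bb=lambda q:np.r_[q.min(0),q.max(0)]
    rT=proj(dT,st(ring)); rS=proj(dS,st(ring))
    return np.r_[(proj(dT,st(B[[0,3,2]]))-[(168.5,161.8),(166.5,201.8),(109.5,201.8)]).ravel() if 0 else (proj(dT,st(B[[1,0]]))*0).ravel(),
      (proj(dT,st([[-75,55,14],[-75,-55,14],[75,-55,14]]))-TB).ravel(),
      (proj(dT,st([[45,0,276]]))-[(82,149)]).ravel(),(proj(dS,st([[45,0,276]]))-[(402.3,287)]).ravel(),
      (proj(dS,st([[-75,-55,14],[75,-55,14],[75,55,14],[-75,55,14]]))-SB).ravel(),
      bb(rT)-[143.3,144.3,157.3,175.8], bb(rS)-[321,258.75,354.7,295]]
# stand x -> world +y ; stand y -> world -x
TB=[(166.5,201.8),(168.5,161.8),(109.5,201.8)]
SB=None
r0=[590,480,1.57,195,15]
TB=[(166.5,201.8),(168.5,161.8),(109.5,201.8)]
def order():
    st=lambda P:np.array(P,float)@Rz(1.57).T+[590,480,0]
    print('T',proj(dT,st([[-75,55,14],[-75,-55,14],[75,-55,14]])).round(0).tolist()); print('S',proj(dS,st([[-75,-55,14],[75,-55,14],[75,55,14],[-75,55,14]])).round(0).tolist())
order()
# match to nearest observed
SB=[(348,331),(409,377),(371,411),(316,360)]
q=None
r2=least_squares(g2,r0,loss='soft_l1'); print('stand',r2.x.round(3).tolist(),g2(r2.x).round(1).tolist())
lens=np.array([-90,0,r2.x[3]])@Rz(r2.x[2]).T+[r2.x[0],r2.x[1],0]; print('lens',lens.round(1))
for n,(u,v) in {'cleaner':(282,115),'oil':(293.5,257),'blower':(203,253),'slide':(350,120),'petri':(413,146)}.items(): print(n,ray(dT,u,v,{'cleaner':145,'oil':62,'blower':60,'slide':35,'petri':10}[n]).round(0))
E
python3 fit.py
```

```text
case [484.147, -74.117, 0.157] [-0.8, -1.3, -0.0, -2.5, -0.8, -1.3, -0.7, -1.0, 0.6, -1.8, -0.3, -0.7, -0.7, -0.2, 0.6, -0.2, -0.5, -0.7, -3.3, 1.4, -1.1, 1.2]
handle px [[335.5857745  211.27974752]] [[246.71350182 203.92641967]]
T [[150.0, 193.0], [154.0, 152.0], [97.0, 151.0]]
S [[319.0, 376.0], [379.0, 441.0], [420.0, 402.0], [359.0, 346.0]]
stand [564.023, 438.894, 1.606, 194.491, 14.403] [0.0, 0.0, 0.0, 0.0, -0.7, -0.2, -1.0, -0.7, 1.4, -40.2, -2.7, 0.4, 0.8, -2.7, -33.5, 24.8, -35.9, 35.4, 39.9, -34.9, 35.9, -33.1, -0.3, 0.3, 0.9, 0.7, -0.6, -1.4, -0.7, 0.4]
lens [567.2 349.  194.5]
cleaner [706.  63. 145.]
oil [371.  26.  62.]
blower [375. 249.  60.]
slide [ 743. -115.   35.]
petri [ 683. -288.   10.]
```

```bash
sed -i "s/TB=\[(166.5.*/TB=[(166.5,201.8),(168.5,161.8),(109.5,201.8)]/; s/\[75,-55,14\]\]))-TB/[75,55,14]]))-TB/; s/^SB=\[.*/SB=[(316,360),(371,411),(409,377),(348,331)]/" fit.py
sed -i "s/st(\[\[-75,55,14\],\[-75,-55,14\],\[75,55,14\]\]))-TB/st([[-75,-55,14],[-75,55,14],[75,55,14]]))-TBX/" fit.py
sed -i "s/-TBX/-TB2/; s/^SB=None/SB=None; TB2=[(166.5,201.8),(168.5,161.8),(109.5,201.8)]/" fit.py
# stand -y side = world +x = image top
sed -i "s/TB2=\[(166.5,201.8),(168.5,161.8)/TB2=[(168.5,161.8),(166.5,201.8)/" fit.py
cat >> h.py <<'E'
def go(target,yaw):
    """units to reach TCP target at tool-y yaw: turn (5deg), then shift x,y,z (25mm) after turn"""
    o=ctrl.get_obs(); R=cv2.Rodrigues(o['orientation'])[0]; y0=np.arctan2(R[1,1],R[0,1])
    dy=(yaw-y0+np.pi)%(2*np.pi)-np.pi; turn=-dy/np.radians(5)
    Rn=R@cv2.Rodrigues(np.array([0,0,-dy]))[0]
    s=Rn.T@(np.array(target)-o['ee_pos'])/25
    print('t',round(o['t'],2),'pos',o['ee_pos'].round(1),'q',o['qpos'].round(2),'yaw',round(y0,4),'turn',round(turn,2),'shift',s.round(2),'w',round(o['width'],1),'gf',round(o['grasp_force'],1),'F',o['ft_force'].round(1))
E
python3 fit.py; python3 -c "
from h import *
go([484,-74,210],0.157)"
```

```text
case [484.147, -74.117, 0.157] [-0.8, -1.3, -0.0, -2.5, -0.8, -1.3, -0.7, -1.0, 0.6, -1.8, -0.3, -0.7, -0.7, -0.2, 0.6, -0.2, -0.5, -0.7, -3.3, 1.4, -1.1, 1.2]
handle px [[335.5857745  211.27974752]] [[246.71350182 203.92641967]]
T [[150.0, 193.0], [154.0, 152.0], [97.0, 151.0]]
S [[319.0, 376.0], [379.0, 441.0], [420.0, 402.0], [359.0, 346.0]]
stand [565.4, 438.286, 1.598, 194.477, 15.035] [0.0, 0.0, 0.0, 0.0, -0.6, -0.9, -0.6, -0.4, -1.2, -0.5, -2.3, -0.4, -0.3, -2.4, -2.1, -4.4, 0.8, 1.7, 1.1, -0.4, 3.7, -4.0, -0.3, 0.0, 1.2, 0.5, -1.2, -1.4, -0.8, 0.5]
lens [567.8 348.3 194.5]
cleaner [706.  63. 145.]
oil [371.  26.  62.]
blower [375. 249.  60.]
slide [ 743. -115.   35.]
petri [ 683. -288.   10.]
t 1.75 pos [184.6 597.1 222.7] q [ 1.25  0.42  1.63  0.    1.09 -0.02] yaw 1.271 turn 12.77 shift [-28.39   7.63   0.51] w 87.5 gf 0.0 F [-0.1 -0.3  0.7]
```

Emit:
{"op": "move_arm", "data": {"steps": [[[0,0,0],0.98,0],[[0,0,0],0.98,0],[[0,0,0],0.98,0],[[0,0,0],0.98,0],[[0,0,0],0.98,0],[[0,0,0],0.98,0],[[0,0,0],0.98,0],[[0,0,0],0.98,0],[[0,0,0],0.98,0],[[0,0,0],0.98,0],[[0,0,0],0.98,0],[[0,0,0],0.98,0],[[0,0,0],1,0]]}}

```text
t: 2.83
ee_pos: [184.5, 597.1, 222.7]
orientation: [-2.045, -2.385, 0.0]
ft_force: [0.1, -0.9, -0.2]
width: 88.1
grasp_force: 0.0
```

Emit:
{"op": "move_arm", "data": {"steps": [[[-0.98,0.26,0],0,0],[[-0.98,0.26,0],0,0],[[-0.98,0.26,0],0,0],[[-0.98,0.26,0],0,0],[[-0.98,0.26,0],0,0],[[-0.98,0.26,0],0,0],[[-0.98,0.26,0],0,0],[[-0.98,0.26,0],0,0],[[-0.98,0.26,0],0,0],[[-0.98,0.26,0],0,0],[[-0.98,0.26,0],0,0],[[-0.98,0.26,0],0,0],[[-0.98,0.26,0],0,0],[[-0.98,0.26,0],0,0],[[-0.98,0.26,0],0,0],[[-0.98,0.26,0],0,0],[[-0.98,0.26,0],0,0],[[-0.98,0.26,0],0,0],[[-0.98,0.26,0],0,0],[[-0.98,0.26,0],0,0]]}}

```text
t: 4.5
ee_pos: [390.2, 132.4, 222.9]
orientation: [2.04, 2.389, 0.001]
ft_force: [0.1, 0.4, 0.3]
width: 87.6
grasp_force: 0.0
```

Emit:
{"op": "move_arm", "data": {"steps": [[[-0.98,0.26,0.05],0,0],[[-0.98,0.26,0.05],0,0],[[-0.98,0.26,0.05],0,0],[[-0.98,0.26,0.05],0,0],[[-0.98,0.26,0.05],0,0],[[-0.98,0.26,0.05],0,0],[[-0.98,0.26,0.05],0,0],[[-0.9,0.26,0.05],0,0],[[-0.5,0.26,0],0,0],[[0,0,0],0,0],[[0,0,0],0,0]]}}

```text
t: 5.42
ee_pos: [480.0, -61.2, 212.6]
orientation: [-2.041, -2.388, -0.0]
ft_force: [0.1, 0.8, -0.2]
width: 87.4
grasp_force: 0.0
```

```bash
python3 - <<'E'
from h import *
go([484,-74,62],0.157)
for n in ('scene','top'):
    d=cam(n); cv2.imwrite(f'pics/{n}1.png',d['image'][:,:,::-1])
    print(n,proj(d,[[484.1,-74.1,78],[484.1,-74.1,83]]).round(1).tolist())
s=cv2.imread('pics/scene1.png')[150:270,180:320]; cv2.imwrite('pics/crop2.png',cv2.resize(s,None,fx=5,fy=5,interpolation=cv2.INTER_CUBIC))
E
```

```text
t 5.42 pos [480.  -61.2 212.6] q [-0.15  0.23  1.94  0.    0.97 -0.31] yaw 0.1561 turn -0.01 shift [-0.53  0.08  6.02] w 87.4 gf 0.0 F [ 0.1  0.8 -0.2]
scene [[246.8, 205.4], [246.7, 203.9]]
top [[335.4, 211.7], [335.6, 211.3]]
```

View pics/crop2.png

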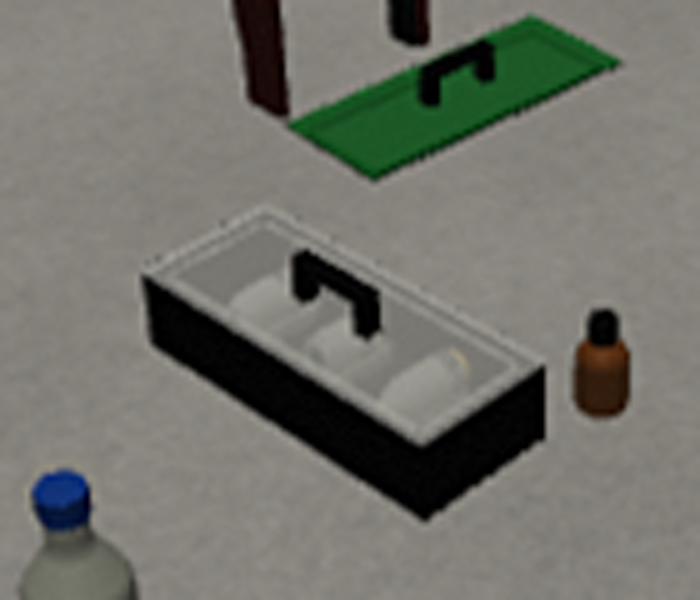

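The clear lid's bar tops out at about (340,275) in the crop, which is pixel (248,205). That agrees with the predicted (247,204) to about 2 mm, so I descend and grip.

Emit:
{"op": "move_arm", "data": {"steps": [[[-0.53,0.08,0],0,0],[[0,0,0.8],0,0],[[0,0,0.8],0,0],[[0,0,0.8],0,0],[[0,0,0.8],0,0],[[0,0,0.8],0,0],[[0,0,0.6],0,0],[[0,0,0.5],0,0],[[0,0,0.4],0,0],[[0,0,0.3],0,0],[[0,0,0.2],0,0],[[0,0,0],0,0],[[0,0,0],0,0.5],[[0,0,0],0,0.7],[[0,0,0],0,0.8],[[0,0,0],0,1],[[0,0,0],0,1],[[0,0,0],0,1],[[0,0,0],0,1],[[0,0,0],0,1]]}}

```text
t: 7.18
ee_pos: [484.0, -74.0, 62.7]
orientation: [2.04, 2.389, 0.0]
ft_force: [0.0, 1.5, 0.2]
width: 37.8
grasp_force: 0.0
```

Emit:
{"op": "move_arm", "data": {"steps": [[[0,0,0],0,1],[[0,0,0],0,1],[[0,0,0],0,1],[[0,0,0],0,1],[[0,0,0],0,1],[[0,0,0],0,1]]}}

```text
t: 7.68
ee_pos: [483.9, -74.0, 62.6]
orientation: [-2.04, -2.389, 0.0]
ft_force: [0.0, -0.9, -0.9]
width: 11.7
grasp_force: 30.0
```

Emit:
{"op": "move_arm", "data": {"steps": [[[0,0,-0.1],0,1],[[0,0,-0.1],0,1],[[0,0,-0.15],0,1],[[0,0,-0.2],0,1],[[0,0,-0.3],0,1],[[0,0,-0.4],0,1],[[0,0,-0.4],0,1],[[0,0,-0.4],0,1],[[0,0,-0.4],0,1],[[0,0,-0.4],0,1],[[0,0,-0.3],0,1],[[0,0,-0.15],0,1],[[0,0,0],0,1],[[0,0,0],0,1]]}}

```text
t: 8.85
ee_pos: [483.9, -74.0, 145.2]
orientation: [2.04, 2.389, 0.0]
ft_force: [-0.5, 0.3, -1.3]
width: 11.6
grasp_force: 30.0
```

```bash
python3 - <<'E'
from h import *
go([470,-362,18.6],0.157)
d=cam('top'); t=d['image'][:,:,::-1]; e=cam('scene')['image'][:,:,::-1]
a=cv2.resize(t[170:270,260:400],None,fx=4,fy=4,interpolation=cv2.INTER_CUBIC)[:,:400]; b=cv2.resize(e[120:270,190:310],None,fx=3.3,fy=3.3,interpolation=cv2.INTER_CUBIC)
H=max(a.shape[0],b.shape[0]); f=lambda m:cv2.copyMakeBorder(m,0,H-m.shape[0],0,0,cv2.BORDER_CONSTANT)
cv2.imwrite('pics/crop3.png',np.hstack([f(a),f(b)]))
E
```

```text
t 8.85 pos [483.9 -74.  145.2] q [-0.18  0.34  1.98 -0.    0.82 -0.33] yaw 0.1575 turn 0.01 shift [-11.29  -2.35   5.07] w 11.6 gf 30.0 F [-0.5  0.3 -1.3]
```

View pics/crop3.png

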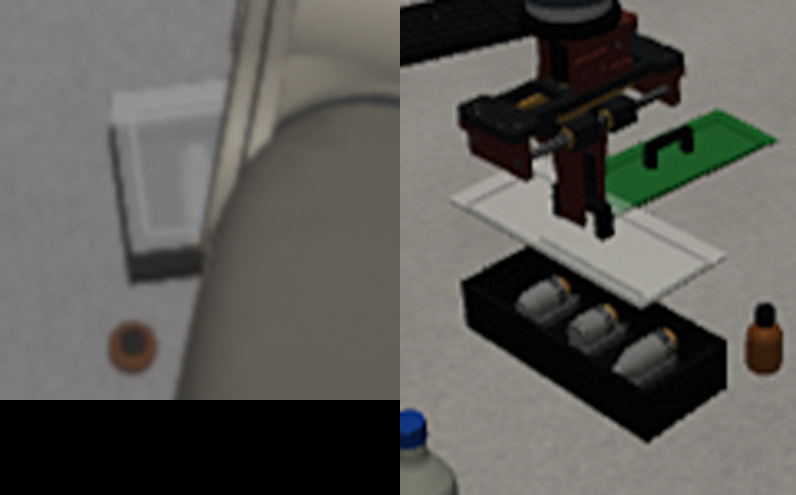

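The lid hangs level in the gripper, clear of the case. Underneath, the left-most (+y) objective at crop (648,352) looks longest. Carrying the lid to the right.

Emit:
{"op": "move_arm", "data": {"steps": [[[-0.3,-0.06,0],0,1],[[-0.6,-0.13,0],0,1],[[-0.8,-0.17,0],0,1],[[-0.8,-0.17,0],0,1],[[-0.8,-0.17,0],0,1],[[-0.8,-0.17,0],0,1],[[-0.8,-0.17,0],0,1],[[-0.8,-0.17,0],0,1],[[-0.8,-0.17,0],0,1],[[-0.8,-0.17,0],0,1],[[-0.8,-0.17,0],0,1],[[-0.8,-0.17,0],0,1],[[-0.8,-0.17,0],0,1],[[-0.8,-0.17,0],0,1],[[-0.6,-0.13,0],0,1],[[-0.4,-0.08,0],0,1],[[0,0,0],0,1],[[0,0,0],0,1]]}}

```text
t: 10.45
ee_pos: [468.4, -367.4, 144.7]
orientation: [-2.04, -2.388, -0.0]
ft_force: [-0.9, 0.4, -2.1]
width: 11.6
grasp_force: 30.0
```

Emit:
{"op": "move_arm", "data": {"steps": [[[0,0,0.3],0,1],[[0,0,0.5],0,1],[[0,0,0.6],0,1],[[0,0,0.6],0,1],[[0,0,0.6],0,1],[[0,0,0.6],0,1],[[0,0,0.5],0,1],[[0,0,0.4],0,1],[[0,0,0.3],0,1],[[0,0,0.2],0,1],[[0,0,0.16],0,1],[[0,0,0.1],0,1],[[0,0,0.04],0,1],[[0,0,0],0,1],[[0,0,0],0,1],[[0,0,0],0,1]]}}

```text
t: 11.78
ee_pos: [469.1, -367.7, 23.1]
orientation: [2.039, 2.389, 0.0]
ft_force: [-0.4, 0.5, -0.8]
width: 12.0
grasp_force: 30.0
```

Emit:
{"op": "move_arm", "data": {"steps": [[[0,0,0.05],0,1],[[0,0,0.05],0,1],[[0,0,0.05],0,1],[[0,0,0],0,1],[[0,0,0],0,1]]}}

```text
t: 12.2
ee_pos: [468.8, -367.5, 18.8]
orientation: [-2.04, -2.389, 0.0]
ft_force: [1.0, 0.3, -0.8]
width: 11.8
grasp_force: 30.0
```

Emit:
{"op": "move_arm", "data": {"steps": [[[0,0,0.02],0,1],[[0,0,0.02],0,1],[[0,0,0],0,1],[[0,0,0],0,1]]}}

```text
t: 12.53
ee_pos: [468.8, -367.5, 18.7]
orientation: [2.04, 2.389, -0.0]
ft_force: [-1.5, 2.1, 6.3]
width: 11.6
grasp_force: 30.0
```

Contact at 6 N upward, so the lid is on the bench. I open gently, retreat, and turn for the objective.

Emit:
{"op": "move_arm", "data": {"steps": [[[0,0,0],0,0.8],[[0,0,0],0,0.7],[[0,0,0],0,0.6],[[0,0,0],0,0.3],[[0,0,0],0,0],[[0,0,0],0,0],[[0,0,0],0,0],[[0,0,0],0,0],[[0,0,0],0,0],[[0,0,-0.2],0,0],[[0,0,-0.5],0,0],[[0,0,-0.8],0,0],[[0,0,-0.8],0,0],[[0,0,-0.8],0,0],[[0,0,-0.8],0,0],[[0,0,-0.8],0,0],[[0,0,-0.5],0,0],[[0,0,0],0,0],[[0,0,0],0,0]]}}

```text
t: 14.12
ee_pos: [469.1, -367.7, 148.8]
orientation: [2.039, 2.388, 0.0]
ft_force: [-0.5, -0.4, -0.1]
width: 87.7
grasp_force: 0.0
```

```bash
python3 - <<'E'
from h import *
go([484,-74,150],0.157-np.pi/2)
d=cam('top'); t=d['image'][:,:,::-1].copy(); s=cam('scene'); e=s['image'][:,:,::-1].copy()
cv2.imwrite('pics/t2.png',t); cv2.imwrite('pics/s2.png',e)
for n in ('objective_long','objective_mid','objective_short','lid'):
  for c in ('top','scene'):
    for r in cams.boxes_of(c,n)[:3]: print(c,n,round(r['p'],2),np.round(r['rect'],1).tolist())
a=cv2.resize(t[185:247,282:388],None,fx=7.5,fy=7.5,interpolation=cv2.INTER_CUBIC)[:,:800][:300]
a=cv2.resize(t[190:242,284:390],None,fx=5,fy=5,interpolation=cv2.INTER_CUBIC); b=cv2.resize(e[180:265,200:306],None,fx=5,fy=5,interpolation=cv2.INTER_CUBIC)[:335]
g=cv2.resize(t[120:420,300:560],(260,300))
m=np.vstack([a,b]); H=m.shape[0]; m=np.hstack([m,cv2.copyMakeBorder(g,0,H-300,0,0,cv2.BORDER_CONSTANT)]); print(m.shape,a.shape)
cv2.imwrite('pics/crop4.png',m)
E
```

```text
t 14.12 pos [ 469.1 -367.7  148.8] q [-0.68  0.47  1.75  0.    0.92 -0.84] yaw 0.1574 turn 18.0 shift [  2.43 -11.51  -0.06] w 87.7 gf 0.0 F [-0.5 -0.4 -0.1]
top objective_long 0.52 [311.3, 220.8, 12.6, 26.7]
scene objective_long 0.5 [265.9, 226.9, 19.4, 14.4]
top objective_mid 0.53 [356.4, 212.2, 11.1, 24.6]
scene objective_mid 0.53 [233.3, 209.9, 16.4, 10.4]
top objective_short 0.66 [334.8, 216.0, 8.8, 20.6]
scene objective_short 0.64 [231.5, 208.9, 15.4, 13.9]
scene objective_short 0.41 [248.2, 218.6, 10.4, 7.0]
top lid 0.8 [436.0, 220.9, 70.6, 30.2]
scene lid 0.78 [269.9, 166.9, 64.1, 32.6]
scene lid 0.63 [204.8, 182.7, 62.3, 35.2]
(595, 790, 3) (260, 530, 3)
```

View pics/crop4.png

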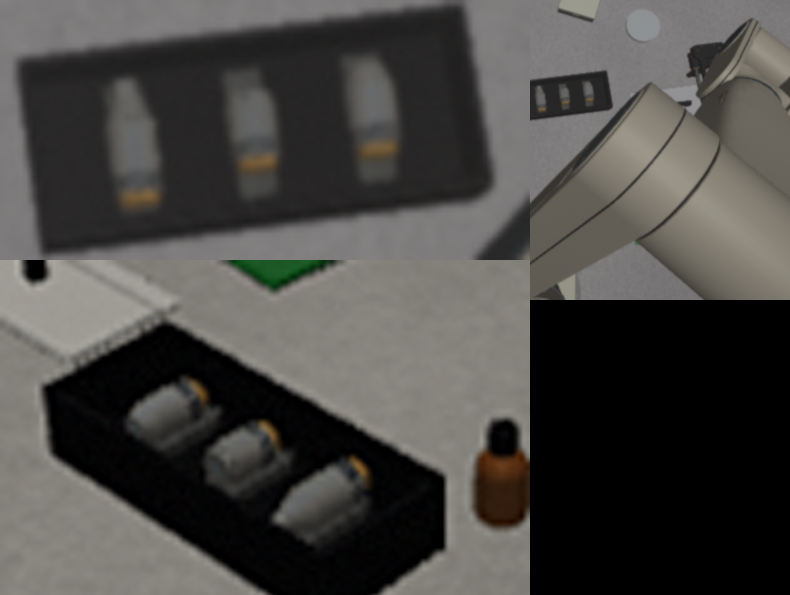

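Three objectives are in the case: left (311,221) long with a slender nose, middle (335,216) short, right (356,212) medium. The left one is clearly longest with a narrow nose, so it is the one meant. The lid lies flat to the right of the case. Now I fit the long objective's pose.

```bash
python3 - <<'E'
from h import *
from scipy.optimize import least_squares
dT=cam('top'); dS=cam('scene')
th=np.linspace(0,2*np.pi,40)
M=np.vstack([np.c_[x+0*th,r*np.cos(th),32+r*np.sin(th)] for x,r in [(-30,10),(-25,10),(-25,13),(12,13),(26,6),(34,6)]])
def Rz(a): return np.array([[np.cos(a),-np.sin(a),0],[np.sin(a),np.cos(a),0],[0,0,1]])
bb=lambda q:np.r_[q.min(0),q.max(0)]
B=lambda c,r,w,h:np.array([c-w/2,r-h/2,c+w/2,r+h/2])
oT=B(311.3,220.8,12.6,26.7); oS=B(265.9,226.9,19.4,14.4)
oT2=np.array([284+103/5,190+78/5,284+161/5,190+210/5]); oS2=np.array([200+272/5,180+(455-260)/5,200+372/5,180+(545-260)/5])
for a,b in ((oT,oS),(oT2,oS2)):
    f=lambda p:np.r_[bb(proj(dT,M@Rz(p[2]).T+[p[0],p[1],0]))-a,bb(proj(dS,M@Rz(p[2]).T+[p[0],p[1],0]))-b,(p[2]-.157)*20]
    r=least_squares(f,[474,-12,.157],loss='soft_l1'); print(r.x.round(3),f(r.x).round(1))
# predicted from case
c=np.array([0,62,0])@Rz(.157).T+[484.1,-74.1,0]; print('cradle',c)
# brass mid tops, case rim top corners z=50
for u,v in [(287.6,202),(376.4,191),(382.4,228),(292.6,240)]: print(ray(dT,u,v,50).round(1))
E
```

```text
[ 4.6575e+02 -1.5028e+01  1.7200e-01] [-0.4  0.7 -0.7 -0.1 -1.2 -1.6 -0.2 -0.   0.3]
[ 4.7129e+02 -1.2861e+01  1.7200e-01] [-0.8  0.4 -0.1 -0.2 -0.6  0.2 -0.1 -1.7  0.3]
cradle [474.40593964 -12.86255072   0.        ]
[511.5  44.4  50. ]
[ 546.4 -180.9   50. ]
[ 451.3 -195.1   50. ]
[414.9  29.3  50. ]
```

Emit:
{"op": "move_arm", "data": {"steps": [[[0,0,0],1,0.45],[[0,0,0],1,0.45],[[0,0,0],1,0.45],[[0,0,0],1,0.45],[[0,0,0],1,0.45],[[0,0,0],1,0.45],[[0,0,0],1,0.45],[[0,0,0],1,0.45],[[0,0,0],1,0.45],[[0,0,0],1,0.45],[[0,0,0],1,0.45],[[0,0,0],1,0.45],[[0,0,0],1,0.45],[[0,0,0],1,0.45],[[0,0,0],1,0.45],[[0,0,0],1,0.45],[[0,0,0],1,0.45],[[0,0,0],1,0.45],[[0,0,0],0,0.45]]}}

```text
t: 16.3
ee_pos: [468.9, -367.5, 147.9]
orientation: [3.132, 0.242, 0.0]
ft_force: [0.0, 1.2, -0.1]
width: 48.6
grasp_force: 0.0
```

```bash
python3 -c "
from h import *
go([471,-13,90],0.157-np.pi/2)"
```

```text
t 16.3 pos [ 468.9 -367.5  147.9] q [-0.68  0.47  1.75  0.    0.92  0.73] yaw -1.4164 turn -0.03 shift [  2.3  -13.99   2.32] w 48.6 gf 0.0 F [ 0.   1.2 -0.1]
```

Emit:
{"op": "move_arm", "data": {"steps": [[[0.1,-0.6,0],0,0.45],[[0.15,-0.9,0],0,0.45],[[0.15,-0.9,0],0,0.45],[[0.15,-0.9,0],0,0.45],[[0.15,-0.9,0],0,0.45],[[0.15,-0.9,0],0,0.45],[[0.15,-0.9,0],0,0.45],[[0.15,-0.9,0],0,0.45],[[0.15,-0.9,0],0,0.45],[[0.15,-0.9,0],0,0.45],[[0.15,-0.9,0.3],0,0.45],[[0.15,-0.9,0.4],0,0.45],[[0.15,-0.9,0.4],0,0.45],[[0.15,-0.9,0.4],0,0.45],[[0.15,-0.9,0.4],0,0.45],[[0.1,-0.75,0.4],0,0.45],[[0,0,0],0,0.45],[[0,0,0],0,0.45]]}}

```text
t: 17.8
ee_pos: [470.0, -12.9, 90.2]
orientation: [-3.131, -0.254, 0.002]
ft_force: [-0.1, -0.8, 0.5]
width: 48.4
grasp_force: 0.0
```

```bash
python3 - <<'E'
from h import *
go([471,-13,14],0.157-np.pi/2)
e=cam('scene')['image'][:,:,::-1]; t=cam('top')['image'][:,:,::-1]
b=cv2.resize(e[170:270,200:310],None,fx=5,fy=5,interpolation=cv2.INTER_CUBIC)
g=t[190:250,280:330]; g=cv2.resize(g,None,fx=5,fy=5,interpolation=cv2.INTER_CUBIC)
cv2.imwrite('pics/crop5.png',np.hstack([b,cv2.copyMakeBorder(g,0,b.shape[0]-g.shape[0],0,0,cv2.BORDER_CONSTANT)]))
E
```

```text
t 17.8 pos [470.  -12.9  90.2] q [-0.05  0.42  2.05 -0.    0.68  1.36] yaw -1.4089 turn 0.06 shift [0.04 0.01 3.05] w 48.4 gf 0.0 F [-0.1 -0.8  0.5]
```

View pics/crop5.png

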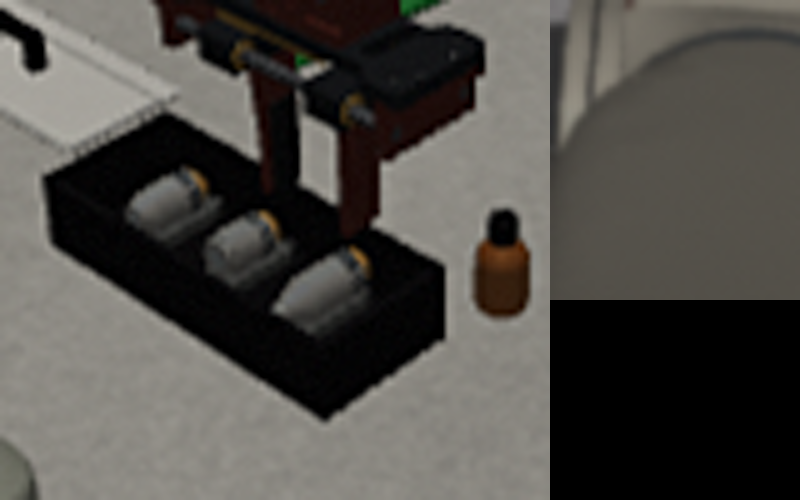

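The fingers (crop (285,190) and (360,228)) straddle the long objective's column. Descend slowly and close.

Emit:
{"op": "move_arm", "data": {"steps": [[[0.04,0,0.3],0,0.45],[[0,0,0.4],0,0.45],[[0,0,0.4],0,0.45],[[0,0,0.3],0,0.45],[[0,0,0.3],0,0.45],[[0,0,0.3],0,0.45],[[0,0,0.3],0,0.45],[[0,0,0.3],0,0.45],[[0,0,0.2],0,0.45],[[0,0,0.15],0,0.45],[[0,0,0.1],0,0.45],[[0,0,0],0,0.45],[[0,0,0],0,0.45]]}}

```text
t: 18.98
ee_pos: [472.0, -13.8, 14.2]
orientation: [3.132, 0.247, 0.0]
ft_force: [-0.1, 0.5, 0.1]
width: 48.3
grasp_force: 0.0
```

Emit:
{"op": "move_arm", "data": {"steps": [[[0,0,0],0,0.55],[[0,0,0],0,0.6],[[0,0,0],0,0.65],[[0,0,0],0,0.7],[[0,0,0],0,0.75],[[0,0,0],0,0.8],[[0,0,0],0,1],[[0,0,0],0,1],[[0,0,0],0,1],[[0,0,0],0,1]]}}

```text
t: 19.82
ee_pos: [472.5, -14.5, 14.7]
orientation: [3.131, 0.247, 0.002]
ft_force: [-0.3, -7.2, 4.3]
width: 25.4
grasp_force: 30.0
```

Emit:
{"op": "move_arm", "data": {"steps": [[[0,0,-0.1],0,1],[[0,0,-0.2],0,1],[[0,0,-0.3],0,1],[[0,0,-0.4],0,1],[[0,0,-0.5],0,1],[[0,0,-0.5],0,1],[[0,0,-0.5],0,1],[[0,0,-0.5],0,1],[[0,0,-0.5],0,1],[[0,0,-0.5],0,1],[[0,0,-0.5],0,1],[[0,0,-0.5],0,1],[[0,0,-0.5],0,1],[[0,0,-0.5],0,1],[[0,0,-0.4],0,1],[[0,0,-0.1],0,1],[[0,0,0],0,1]]}}

```text
t: 21.23
ee_pos: [472.4, -13.8, 177.8]
orientation: [3.132, 0.247, 0.003]
ft_force: [-0.1, -0.0, -1.6]
width: 25.8
grasp_force: 30.0
```

```bash
python3 - <<'E'
from h import *
yaw=1.598-np.pi/2
u=np.array([np.cos(1.598),np.sin(1.598),0])
go(np.array([567.8,348.3,177])-u*114,yaw)
E
```

```text
t 21.23 pos [472.4 -13.8 177.8] q [-0.05  0.26  2.    0.    0.88  1.36] yaw -1.4132 turn -16.51 shift [9.82 4.21 0.04] w 25.8 gf 30.0 F [-0.1 -0.  -1.6]
```

Emit:
{"op": "move_arm", "data": {"steps": [[[0,0,0],-0.97,1],[[0,0,0],-0.97,1],[[0,0,0],-0.97,1],[[0,0,0],-0.97,1],[[0,0,0],-0.97,1],[[0,0,0],-0.97,1],[[0,0,0],-0.97,1],[[0,0,0],-0.97,1],[[0,0,0],-0.97,1],[[0,0,0],-0.97,1],[[0,0,0],-0.97,1],[[0,0,0],-0.97,1],[[0,0,0],-0.97,1],[[0,0,0],-0.97,1],[[0,0,0],-0.97,1],[[0,0,0],-0.97,1],[[0,0,0],-0.97,1],[[0,0,0],0,1]]}}

```text
t: 22.73
ee_pos: [471.3, -13.8, 175.9]
orientation: [-2.189, -2.252, 0.002]
ft_force: [-0.2, 0.6, -0.7]
width: 25.5
grasp_force: 30.0
```

Emit:
{"op": "move_arm", "data": {"steps": [[[0.4,0.17,0],0,1],[[0.8,0.34,0],0,1],[[0.8,0.34,0],0,1],[[0.8,0.34,0],0,1],[[0.8,0.34,0],0,1],[[0.8,0.34,0],0,1],[[0.8,0.34,0],0,1],[[0.8,0.34,0],0,1],[[0.8,0.34,0],0,1],[[0.8,0.34,0],0,1],[[0.8,0.34,0],0,1],[[0.8,0.34,0],0,1],[[0.6,0.3,0],0,1],[[0,0,0],0,1],[[0,0,0],0,1]]}}

```text
t: 23.98
ee_pos: [570.4, 234.8, 176.0]
orientation: [-2.193, -2.249, 0.002]
ft_force: [-0.2, 0.4, -0.7]
width: 25.4
grasp_force: 30.0
```

```bash
python3 - <<'E'
from h import *
yaw=1.598-np.pi/2
u=np.array([np.cos(1.598),np.sin(1.598),0])
go(np.array([567.8,348.3,177])-u*84,yaw)
e=cam('scene')['image'][:,:,::-1]; t=cam('top')['image'][:,:,::-1]
cv2.imwrite('pics/s3.png',e); cv2.imwrite('pics/t3.png',t)
for c in ('top','scene'):
  for n in ('objective_long','camera_lens','stand'):
    for r in cams.boxes_of(c,n)[:3]: print(c,n,round(r['p'],2),np.round(r['rect'],1).tolist())
b=cv2.resize(e[215:315,250:410],None,fx=5,fy=5,interpolation=cv2.INTER_CUBIC)[:300]
b=cv2.resize(e[225:305,280:420],None,fx=5.7,fy=5.7,interpolation=cv2.INTER_CUBIC)[:340,:800]
g=cv2.resize(t[138:190,75:215],None,fx=5,fy=5,interpolation=cv2.INTER_CUBIC)[:260]
g=cv2.copyMakeBorder(g,0,0,0,b.shape[1]-g.shape[1],cv2.BORDER_CONSTANT)
m=np.vstack([g,b]); print(m.shape); cv2.imwrite('pics/crop6.png',m)
E
```

```text
t 23.98 pos [570.4 234.8 176. ] q [ 0.37  0.47  1.68 -0.    0.99  0.35] yaw 0.0255 turn -0.02 shift [ 1.18  0.02 -0.04] w 25.4 gf 30.0 F [-0.2  0.4 -0.7]
top camera_lens 0.85 [113.3, 162.2, 62.0, 26.0]
top stand 0.84 [110.0, 172.6, 71.8, 56.2]
scene objective_long 0.66 [203.9, 179.6, 62.1, 35.1]
scene objective_long 0.45 [300.4, 244.5, 14.3, 17.8]
scene camera_lens 0.69 [368.6, 299.2, 87.5, 83.3]
scene camera_lens 0.65 [244.4, 220.6, 10.1, 6.8]
scene stand 0.94 [363.9, 337.4, 102.8, 158.8]
scene stand 0.37 [369.3, 300.8, 84.0, 82.0]
(600, 798, 3)
```

View pics/crop6.png

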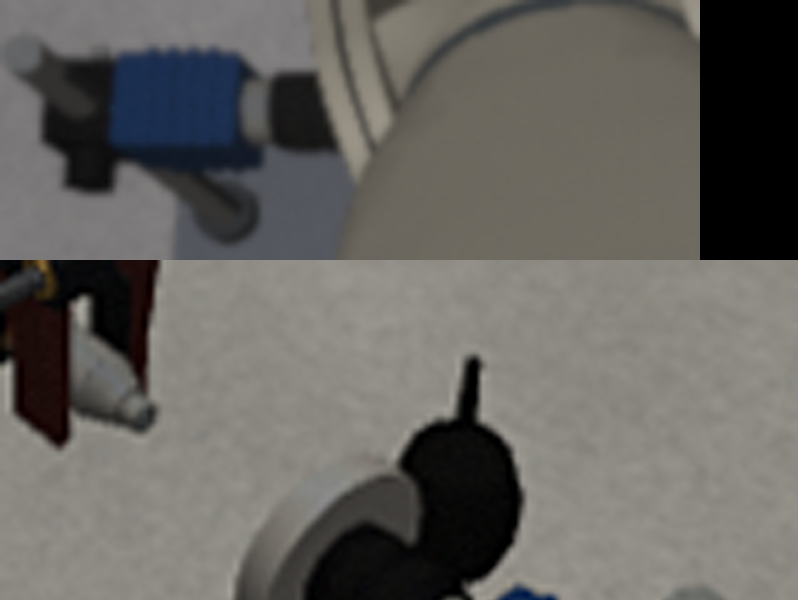

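The objective is held with its nose toward the camera, tip at about pixel (305.4,252.2). Before the final approach I refine the stand/lens pose with a sub-pixel edge fit on the first pictures.

```bash
cat > fit2.py <<'E'
from h import *
from scipy.optimize import least_squares
from scipy.ndimage import map_coordinates as mc
D={'top':cam('top'),'scene':cam('scene')}
I={k:cv2.GaussianBlur(cv2.imread(f'pics/{k}0.png',0).astype(np.float32),(0,0),.7) for k in D}
def Rz(a): return np.array([[np.cos(a),-np.sin(a),0],[np.sin(a),np.cos(a),0],[0,0,1]])
th=np.linspace(0,2*np.pi,90,endpoint=False)
def curves(k,p):
    st=lambda P:proj(D[k],np.array(P,float)@Rz(p[2]).T+[p[0],p[1],0])
    c={'bl':[-75,-55,14],'br':[-75,55,14],'cr':[75,55,14],'cl':[75,-55,14]}
    E=[('bl','br'),('br','cr')] if k=='top' else [('cl','bl'),('bl','br')]
    out=[]
    for a,b in E:
        q=st([c[a],c[b]]); s=np.linspace(.06,.94,25)[:,None]; out.append(q[0]*(1-s)+q[1]*s)
    R=np.vstack([np.c_[-90+o+0*th,36*np.cos(th),p[3]+36*np.sin(th)] for o in (0,p[4])])
    h=cv2.convexHull(st(R).astype(np.float32))[:,0]; h=np.vstack([h,h[:1]])
    L=np.r_[0,np.cumsum(np.linalg.norm(np.diff(h,axis=0),axis=1))]; s=np.linspace(0,L[-1],60)
    q=np.c_[np.interp(s,L,h[:,0]),np.interp(s,L,h[:,1])]
    if k=='top': q=q[q[:,0]>148]     # front side, away from the lens barrel
    else: q=q[q[:,0]<335]
    return out,q
p=np.array([565.4,438.3,1.598,194.5,15.]); t=np.linspace(-3.5,3.5,57)
for it in range(15):
    obs=[]
    for k in D:
        ls,q=curves(k,p)
        for cpts in ls+[q]:
            tg=np.gradient(cpts,axis=0); n=np.c_[-tg[:,1],tg[:,0]]/np.linalg.norm(tg,axis=1)[:,None]
            for x,m in zip(cpts,n):
                pr=mc(I[k],[x[1]+t*m[1],x[0]+t*m[0]],order=1); g=abs(np.gradient(pr))*np.exp(-t**2/12)
                if g.max()>1.0: obs.append((k,x+m*t[g.argmax()],m))
    def f(v):
        r=[];C={k:np.vstack(sum([[np.vstack([l])] for l in curves(k,v)[0]],[])+[curves(k,v)[1]]) for k in D}
        for k,o,m in obs:
            d=C[k]-o; j=(d**2).sum(1).argmin(); r.append(d[j]@m)
        return np.array(r)
    s=least_squares(f,p,loss='soft_l1',f_scale=.4,diff_step=1e-3,max_nfev=12); d=abs(s.x-p).max(); p=s.x
    if d<.05: break
print('stand',p.round(3),'n',len(obs),'rms',np.sqrt(np.mean(s.fun**2)).round(2), 'med',np.median(abs(s.fun)).round(2))
u=np.array([np.cos(p[2]),np.sin(p[2]),0]); lens=np.array([p[0],p[1],p[3]])-90*u; print('lens',lens.round(1))
o=ctrl.get_obs(); ax=cv2.Rodrigues(o['orientation'])[0]
print('tool x',ax[:,0].round(3)); tip=o['ee_pos']+ax[:,0]*34+[0,0,17.3]
print('tip pred',tip.round(1),proj(D['scene'],tip).round(1),'ray z',ray(D['scene'],305.4,252.2,tip[2]).round(1))
E
python3 fit2.py
```

```text
stand [568.081 440.976   1.577 195.999  12.01 ] n 150 rms 0.97 med 0.51
lens [568.6 351.  196. ]
tool x [-0.025  1.     0.   ]
tip pred [570.  267.4 194.1] [[304.5 251.7]] ray z [569.6 269.6 194.1]
```

```bash
python3 -c "
from h import *
go([569.6,265,178],0.016)"
```

```text
t 24.48 pos [570.9 233.4 176.8] q [ 0.37  0.46  1.68 -0.    0.99  0.34] yaw 0.0251 turn 0.1 shift [ 1.26 -0.03 -0.05] w 25.2 gf 30.0 F [ 0.2 -0.5 -2.1]
```

Emit:
{"op": "move_arm", "data": {"steps": [[[0.1,0,0],0.1,1],[[0.25,0,-0.02],0,1],[[0.3,-0.02,-0.03],0,1],[[0.3,0,0],0,1],[[0.2,0,0],0,1],[[0.1,0,0],0,1],[[0,0,0],0,1],[[0,0,0],0,1],[[0,0,0],0,1],[[0,0,0],0,1]]}}

```text
t: 25.32
ee_pos: [569.8, 264.7, 177.9]
orientation: [2.203, 2.24, -0.0]
ft_force: [0.1, -0.2, -1.1]
width: 25.5
grasp_force: 30.0
```

```bash
python3 - <<'E'
from h import *
go([569.6,265,178],0.016)
d=cam('scene'); e=d['image'][:,:,::-1]
u=np.array([-.016,1,0]); L=np.array([568.3,350.,195.5])
print('tip px',proj(d,L-50*u).round(1),'lens px',proj(d,L).round(1),'origin px',proj(d,L-84*u).round(1))
b=cv2.resize(e[225:305,280:420],None,fx=5.7,fy=5.7,interpolation=cv2.INTER_CUBIC)[:340,:640]
g=cv2.resize(e[150:260,150:310],None,fx=2,fy=2)[:220]
g=cv2.copyMakeBorder(g,0,0,0,b.shape[1]-g.shape[1],cv2.BORDER_CONSTANT)
cv2.imwrite('pics/crop7.png',np.vstack([g,b]))
E
```

```text
t 25.32 pos [569.8 264.7 177.9] q [ 0.42  0.48  1.65 -0.    1.01  0.4 ] yaw 0.0168 turn 0.01 shift [ 0.01 -0.01 -0.  ] w 25.5 gf 30.0 F [ 0.1 -0.2 -1.1]
tip px [[316. 260.]] lens px [[334.6 274.5]] origin px [[304.2 250.7]]
```

View pics/crop7.png

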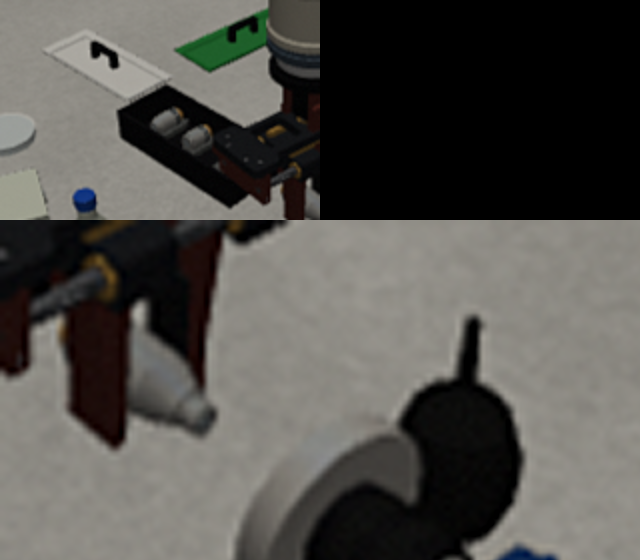

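The nose tip shows at about (316.3,259.6), against the predicted (316.0,260.0). The lid lies flat to the right of the case, and the other two objectives are still in their cradles. Handing in.

```bash
python3 -c "
from h import *
print(ctrl.get_obs()['qvel'].round(3)); print(ctrl.close_job())"
```

```text
[-0.001  0.001 -0.001  0.002 -0.001 -0.   ]
the job is handed in; nothing more can be done
None
```

The job is handed in after about 25 s of the 64 s, with no verdict returned: the clear lid lies flat on the bench to the right of the case, and the long objective is gripped motionless before the camera, level and nose-on, its tip about 50 mm from the lens by my camera fit (good to a few mm).

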